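# Tip grinding balls from a handled cup into a walled cleaning bath

### The job

The steel cup with the blue handle holds three grinding balls. Pick it up by the handle and tip it steeply, with its lip inside or only just above the raised walls of the small white cleaning bath, so that all three balls roll into the sunken well and none drops from a height or goes astray. Then set the empty cup down upright on the bench, leave it there, and do not disturb the two reagent bottles.

Things in the scene. Friction and masses are not known exactly. Their poses are not given: they have to be found in the camera images.
- bath: small dry cleaning bath, fixed; white housing 168 (its x) x 138 (its y) mm round a steel-lined well, open at the top, 120 mm along x and 90 mm along y. Origin: centre of its underside, on the bench; z up. Well floor 25 mm, top of the steel walls 80 mm above the bench. The level cup is too wide for the well; tipped steeply about the bath's x, its lip goes in
- well (a point): centre of the well's floor, 25 mm above the bench; axes as the bath
- cup_bowl (a point): round open steel cup, 150 g, flaring from a 52 mm flat foot to a 98 mm rim, 40 mm high, wall 2.5 mm; sides lean out 31 degrees from upright, so balls roll out when it is tipped over 60 degrees (75 is ample). This point: on its axis, 20 mm above its foot; z is the cup's up axis, the handle points along -x
- cup_grip (a point): grip point: middle of the cup's round straight blue handle, 14 mm diameter, 80 mm long, along the cup's x; 110 mm from the cup's axis (towards -x) and 55 mm above the foot, so 55 mm above the bench when it stands; axes as the cup. Being round it can be pinched from above at any lean, and the cup tipped either way about it
- ball1_center (a point): dark steel grinding ball, 14 mm diameter, 12 g, rolls freely; this point is its centre. It starts in the cup
- ball2_center (a point): dark steel grinding ball, 14 mm diameter, 12 g, rolls freely; this point is its centre. It starts in the cup
- ball3_center (a point): dark steel grinding ball, 14 mm diameter, 12 g, rolls freely; this point is its centre. It starts in the cup
- vial_mid (a point): bystander: white reagent bottle with black cap, 38 mm diameter, 105 mm high, loose; this point is on its axis, 45 mm above the bench
- dropper_mid (a point): bystander: small white reagent bottle with white cap, 29 mm diameter, 78 mm high, loose; this point is on its axis, 34 mm above the bench

How it is judged:
On the way, in this order (a step that is already met when the one before it is completed fails the run):
1. the cup is tipped steeply (more than 46 degrees) over the bath (angle between cup_bowl's own z axis and vertical above 0.8 rad and horizontal distance between cup_bowl and well below 0.1 m), for 0.1 s.
2. all three balls are in the well (x of ball1_center in the frame of bath between -0.062 and 0.062 m and y of ball1_center in the frame of bath between -0.047 and 0.047 m and height (world z) of each of ball1_center, ball2_center, ball3_center below 0.055 m and x of ball2_center in the frame of bath between -0.062 and 0.062 m and y of ball2_center in the frame of bath between -0.047 and 0.047 m and x of ball3_center in the frame of bath between -0.062 and 0.062 m and y of ball3_center in the frame of bath between -0.047 and 0.047 m), for 0.2 s.
At the end, for the whole second after the job is handed in: All three balls lie in the well (inside its walls, centres less than 55 mm above the bench), and the cup stands upright (within 6 degrees) on the bench, its foot within 7 mm of the bench top, let go (all of step 2 and angle between cup_bowl's own z axis and vertical below 0.1 rad and height (world z) of cup_bowl between 0.015 and 0.027 m); the robot touches nothing.
It fails at once if a ball is outside the cup higher than about 60 mm above the bath's walls (dropped from a height) ((height (world z) of ball1_center above 0.14 m and distance between ball1_center and cup_bowl above 0.062 m) or (height (world z) of ball2_center above 0.14 m and distance between ball2_center and cup_bowl above 0.062 m) or (height (world z) of ball3_center above 0.14 m and distance between ball3_center and cup_bowl above 0.062 m)).
It fails at once if a reagent bottle is knocked or shifted by more than 30 mm (distance of any of vial_mid, dropper_mid from where it was at the start of the episode above 0.03 m).
It also fails if it takes over 50 s, if anything falls off the work surface, if the arm or the gripper's body presses on something with over 40 N, if the wrist force passes 120 N, or if a joint passes its speed limit or range.

### The arm

A 7-joint arm with a two-finger parallel gripper is mounted at the origin on a cart in front of the work surface, level with it; the furniture and walls round the work are solid. World frame = base frame: x ahead of the robot, y to its left, z up, the work surface at z = 0. Lengths are in m, angles in rad, forces in N, time in s.
With the tool pointing down it reaches from about 0.4 to 0.85 m from the base axis. Payload 10.4 kg.
Tool frame: the origin (TCP) lies between the finger pads; the fingertips stand ahead of it and the grasp point (between the pads) lies 5 mm behind it (manip.tip_extent is the z of the fingertips in the tool frame, in m); z points along the fingers, y is the line along which they close (so a half turn about z gives the same grasp; the last joint's range is limited). The gripper opens to 85 mm and grips with 20 to 120 N. Pads are 22 mm wide; open, the fingers measure 114 mm over their backs; the gripper's body (76 mm by 85 mm) begins 54 mm behind the grasp point. The pads swing forward as they close: fully open they stand 13 mm farther back than shut.
Start: joints at [-1.304, 0.332, -0.065, 1.46, 0.022, 1.35, -0.088], TCP at [0.179, 0.599, 0.245] pointing down, gripper open.
Joint ranges: [-2.6, 2.6], [-0.5, 2.12], [-1.47, 1.34], [0.16, 2.42], [-1.27, 4.41], [0.06, 2.06], [-2.6, 2.6]. Speed limits (rad/s): [2.22, 2.22, 2.79, 2.79, 3.14, 3.14, 3.14].

### API

Orientations are given as a unit quaternion [x, y, z, w].
In Python, from workcell import status, viewer, manip gives the robot as it stands.
- The arm moves only by the tool play_rows, never from a script. Its argument "plan" is one flat list of numbers, 7 for each row, row after row: the turn, a rotation vector about the tool's x, y, z in degrees, then the shift along the tool's x, y, z in m, then the opening, from 0 (shut) to 1 (fully open). In form: [ax, ay, az, dx, dy, dz, grip, ax, ay, az, dx, dy, dz, grip, ...]. A call has 1 to 20 rows; each row is the pose to reach, as a shift and turn from the pose commanded when the call began, along the tool's axes at that moment; what a row does not reach only later rows make up. A row lasts 1/8 s, in which the tool goes at most 62.5 mm and 10.7 degrees, less where a joint would pass 70% of its speed; a pose out of reach is approached as far as the arm can. A call with a gripper value outside its range is refused whole. The fingers move at their own pace and stop on an object; "squeeze" is the grip in N (left out, the last holds). Time passes only in rows, so rows that repeat a pose let the fingers close. It gives the time, the measured TCP pose, the force, the opening and the grip force at its end, in the units of the state.
- status.get_obs(): the state, without advancing time (a new reading comes with each control period).
- viewer.camera(name): name is "scene" or "top" or "wrist"; returns the picture (400x640x3 uint8, red, green, blue); there is no depth.
- viewer.camera_model(name): a dict with "fx", "fy", "cx", "cy" (pixels), "R" (3x3) and "t" (3): a world point X has camera coordinates R X + t. Camera axes: x right, y down, z forward; pixel columns grow to the right and rows downward; lengths in m; the calibration is good to about 2 mm. A picture is of the moment at which its call begins: read the wrist's pose just before it. camera_model takes no time and is no camera call; for the wrist camera it gives the pose at the moment of the call.
- manip.hand_in(): hands the job in; it is judged then, once.
The state is a dict: "clock": time; "joint_pos": joint angles; "joint_velocities": joint speeds; "tau": joint torques, N m; "position": TCP position; "ee_rot": TCP orientation; "ft_force": force on the tool from outside, world axes, zero at the start; "torque": the same for the moment, N m; "grip_width": opening from 0.0 (shut) to 1.0 (fully open); "grasp_force": force on a finger pad.
Only numpy, scipy, OpenCV 4.12 (cv2) and the standard library are available. Lean on these libraries where they do the work, as an engineer would, in place of code of your own. Each camera call takes 0.05 s, during which the arm holds its last target. There are 200 camera calls.

## Working session

There is one attempt and no reset: what is moved stays moved. The work goes in short steps, Python scripts to look and compute and a tool call to move; the robot and the scene stay as the last step left them, time stands still between calls to the robot, and variables do not carry over. Pictures are saved under pics/ and viewed, at most 10 in all, crops included, and the job is handed in when it is done.

Besides the shell and the picture viewer there is one more tool, called after "Request:" as name(argument=value, ...), one argument or row to a line, values as JSON. play_rows: Moves the arm, as the interface text tells. Its arguments: {"type":"object","properties":{"plan":{"type":"array","items":{"type":"number"}},"squeeze":{"type":"number"}},"required":["plan"]}

```bash
mkdir -p pics; python3 - <<'E'
from workcell import status, viewer, manip
import cv2,numpy as np
np.set_printoptions(precision=4,suppress=True)
o=status.get_obs();print(o['clock'],o['position'],o['ee_rot'],o['grip_width'],manip.tip_extent)
for n in('scene','top'):
    im=viewer.camera(n);cv2.imwrite(f'pics/{n}0.png',im[:,:,::-1]);m=viewer.camera_model(n);print(n,m)
E
```

```text
0.0 [0.1785 0.5986 0.2445] [ 0.1444  0.9895 -0.0008 -0.0001] 1.000628552306981 0.014
scene {'fx': 517.6973175161959, 'fy': 517.6973175161959, 'cx': 326.74768964258277, 'cy': 192.76719414987946, 'R': array([[ 0.8419, -0.5396, -0.0042],
       [-0.2636, -0.4044, -0.8758],
       [ 0.4709,  0.7384, -0.4827]]), 't': array([-0.6353,  0.1378,  0.8351])}
top {'fx': 418.6187900116795, 'fy': 418.6187900116795, 'cx': 324.6697599830108, 'cy': 199.90255357308428, 'R': array([[ 0.0054, -1.    ,  0.0048],
       [-0.9847, -0.0062, -0.1744],
       [ 0.1744, -0.0038, -0.9847]]), 't': array([-0.1961,  0.6171,  0.9247])}
```

View pics/scene0.png

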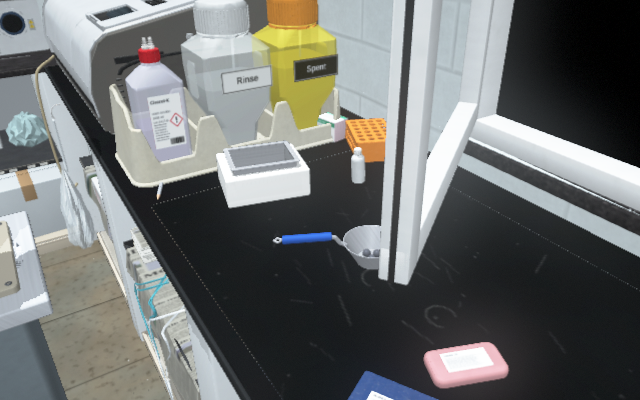

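View pics/top0.png

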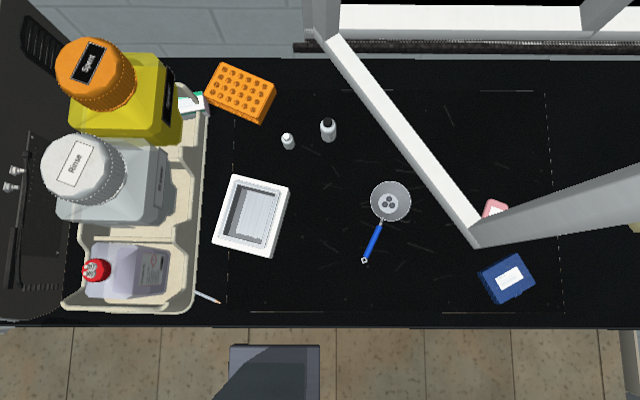

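The scene view shows the bath at about (263,172), the cup at (368,245) with its handle running to (278,240), and a white sash post whose foot is near (395,275). In the top view the bath is at (252,215), the cup rim centre at (390,201), the handle runs (380,222) to (364,260), and the bottles are at (288,141) and (328,130).

```bash
cat >h.py <<'E'
import numpy as np,cv2
from workcell import status, viewer, manip
np.set_printoptions(precision=4,suppress=True)
def ray(n,uv,z,m=None):
    m=m or viewer.camera_model(n);R=np.array(m['R']);t=np.array(m['t'])
    d=R.T@np.array([(uv[0]-m['cx'])/m['fx'],(uv[1]-m['cy'])/m['fy'],1]);c=-R.T@t
    return c+d*(z-c[2])/d[2]
E
python3 - <<'E'
from h import *
im=cv2.imread('pics/top0.png');cv2.imwrite('pics/crop.png',cv2.resize(im[110:270,200:420],None,fx=3.6,fy=3.6,interpolation=cv2.INTER_CUBIC))
hsv=cv2.cvtColor(im,cv2.COLOR_BGR2HSV);mk=cv2.inRange(hsv,(105,150,90),(125,255,255));mk[:,420:]=0
r=cv2.minAreaRect(cv2.findNonZero(mk));print(r)
print('handle',ray('top',r[0],.058));b=cv2.boxPoints(r);print(b,[ray('top',p,.058)[:2] for p in b])
print('rim',ray('top',(390,201),.04))
for p in[(288,134),(328,122)]:print(ray('top',p,.09))
E
```

```text
((372.2094421386719, 241.17935180664062), (6.060432434082031, 34.923240661621094), 24.623563766479492)
handle [ 0.5222 -0.302   0.058 ]
[[362.1793 255.7905]
 [376.7302 224.043 ]
 [382.2396 226.5682]
 [367.6887 258.3157]] [array([ 0.4888, -0.2787]), array([ 0.5618, -0.313 ]), array([ 0.556 , -0.3256]), array([ 0.4832, -0.2911])]
rim [ 0.6192 -0.3478  0.04  ]
[ 0.7666 -0.1065  0.09  ]
[ 0.7964 -0.1991  0.09  ]
```

View pics/crop.png

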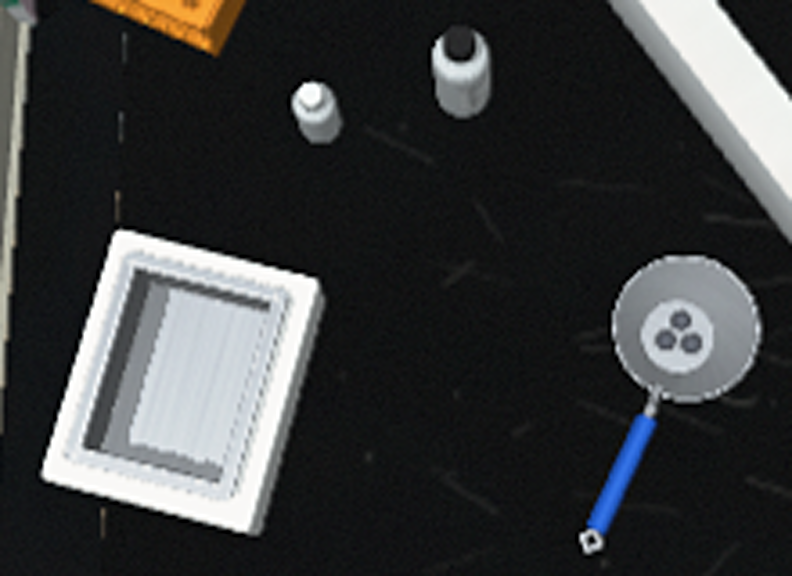

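The crop shows the well opening corners at about (137,268), (272,302), (220,483) and (85,450) in crop pixels, with three balls in the cup. The opening's pixel size matches 90 x 120 mm at z = 0.08.

```bash
cat >>h.py <<'E'
from scipy.spatial.transform import Rotation as Ro
def tool(a,lean,flip=0):
    "handle (cup +x) heading a deg; lean deg>0: body to the left (+y side)"
    h=np.array([np.cos(np.radians(a)),np.sin(np.radians(a)),0]);l=np.array([-h[1],h[0],0]);s,c=np.sin(np.radians(lean)),np.cos(np.radians(lean))
    z=-l*s-np.array([0,0,c]);x=-h;return np.c_[x,np.cross(z,x),z]
def row(R0,p0,a,lean,grip):
    R=tool(a,lean);p=np.array(grip)+.005*R[:,2]
    return np.r_[np.degrees(Ro.from_matrix(R0.T@R).as_rotvec()).round(1),(R0.T@(p-p0)).round(4)]
def now():
    o=status.get_obs();return Ro.from_quat(o['ee_rot']).as_matrix(),np.array(o['position'])
E
python3 - <<'E'
from h import *
C=[(137,268),(272,302),(220,483),(85,450)]
P=np.array([ray('top',(u/3.6+200,v/3.6+110),.08)[:2] for u,v in C]);print(P,P.mean(0))
H=np.array([ray('top',(u/3.6+200,v/3.6+110),.075)[:2] for u,v in[(120,232),(323,280),(260,533),(42,478)]]);print(H.mean(0),[np.linalg.norm(H[i]-H[i-1]) for i in range(4)])
for Q in(P,H):
  for i,j in((2,1),(3,0)):
    d=Q[j]-Q[i];print(np.linalg.norm(d),np.degrees(np.arctan2(d[1],d[0])))
  for i,j in((0,1),(3,2)):
    d=Q[i]-Q[j];print('y',np.linalg.norm(d),np.degrees(np.arctan2(d[1],d[0]))-90)
# handle in scene view
im=cv2.imread('pics/scene0.png');hsv=cv2.cvtColor(im,cv2.COLOR_BGR2HSV);mk=cv2.inRange(hsv,(105,150,90),(125,255,255));mk[300:]=0;mk[:,:270]=0
r=cv2.minAreaRect(cv2.findNonZero(mk));print('scene handle',r,ray('scene',r[0],.055), ray('top',(372.2,241.2),.055))
R0,p0=now()
print(row(R0,p0,-25.4,0,(.45,0,.25)))
print(row(R0,p0,-25.4,35,(.52,-.30,.20)))
E
```

```text
[[ 0.6485  0.0062]
 [ 0.627  -0.0802]
 [ 0.5124 -0.0509]
 [ 0.5324  0.0338]] [ 0.5801 -0.0228]
[ 0.5782 -0.0269] [np.float64(0.16332772854444003), np.float64(0.13453311721245467), np.float64(0.16447002203155892), np.float64(0.14088069937024342)]
0.1182771132457333 -14.344246268588616
0.1192932679605807 -13.353493547418413
y 0.08906255064567883 -13.958054459661739
y 0.08701250990934013 -13.291528021339033
0.16447002203155892 -12.600753367275475
0.16332772854444003 -14.821992034399504
y 0.13453311721245467 -13.165335195910615
y 0.14088069937024342 -13.65442581862682
scene handle ((306.4952697753906, 237.4313507080078), (8.978672981262207, 49.640708923339844), 86.05481719970703) [ 0.5247 -0.2985  0.055 ] [ 0.5224 -0.3023  0.055 ]
[-0.1     0.      8.8    -0.4312 -0.4961  0.0002]
[34.9     2.7     8.5    -0.5836 -0.7664  0.0497]
```

Request:
play_rows(
  plan=[0, 0, 8.5, -0.43, -0.5, 0, 0.6, 0, 0, 8.5, -0.43, -0.5, 0, 0.6, 0, 0, 8.5, -0.43, -0.5, 0, 0.6, 0, 0, 8.5, -0.43, -0.5, 0, 0.6, 0, 0, 8.5, -0.43, -0.5, 0, 0.6, 0, 0, 8.5, -0.43, -0.5, 0, 0.6, 0, 0, 8.5, -0.43, -0.5, 0, 0.6, 0, 0, 8.5, -0.43, -0.5, 0, 0.6, 0, 0, 8.5, -0.43, -0.5, 0, 0.6, 34.9, 2.7, 8.5, -0.584, -0.766, 0.05, 0.6, 34.9, 2.7, 8.5, -0.584, -0.766, 0.05, 0.6, 34.9, 2.7, 8.5, -0.584, -0.766, 0.05, 0.6, 34.9, 2.7, 8.5, -0.584, -0.766, 0.05, 0.6, 34.9, 2.7, 8.5, -0.584, -0.766, 0.05, 0.6, 34.9, 2.7, 8.5, -0.584, -0.766, 0.05, 0.6, 34.9, 2.7, 8.5, -0.584, -0.766, 0.05, 0.6, 34.9, 2.7, 8.5, -0.584, -0.766, 0.05, 0.6, 34.9, 2.7, 8.5, -0.584, -0.766, 0.05, 0.6, 34.9, 2.7, 8.5, -0.584, -0.766, 0.05, 0.6, 34.9, 2.7, 8.5, -0.584, -0.766, 0.05, 0.6],
  squeeze=100,
)

```text
clock: 2.6
position: [0.5197, -0.301, 0.1953]
ee_rot: [0.209, 0.931, -0.293, -0.066]
ft_force: [0.2, 0.8, -0.3]
grip_width: 0.596
grasp_force: 0.0
```

```bash
python3 - <<'E'
from h import *
R0,p0=now();print(p0,np.linalg.norm(R0-tool(-25.4,35)),status.get_obs()['joint_pos'])
m=viewer.camera_model('wrist');im=viewer.camera('wrist')[:,:,::-1].copy();cv2.imwrite('pics/w1.png',im)
hsv=cv2.cvtColor(im,cv2.COLOR_BGR2HSV);mk=cv2.inRange(hsv,(105,150,90),(125,255,255));
n,lab,st,ce=cv2.connectedComponentsWithStats(mk);k=1+st[1:,4].argmax();r=cv2.minAreaRect(cv2.findNonZero((lab==k).astype('uint8')))
print(r,ray('wrist',r[0],.055,m));b=cv2.boxPoints(r);print([ray('wrist',p,.055,m)[:2] for p in b])
print(row(R0,p0,-25.4,35,(.523,-.301,.055)))
E
```

```text
[ 0.5197 -0.301   0.1953] 0.0031186236454076835 [-0.3789  0.451   0.6692  1.6533  0.3404  1.2642  1.2594]
((412.59832763671875, 198.4180145263672), (17.38286590576172, 90.53575134277344), 5.19442892074585) [ 0.5227 -0.3017  0.055 ]
[array([ 0.5589, -0.3279]), array([ 0.4841, -0.2914]), array([ 0.4905, -0.2785]), array([ 0.5634, -0.3125])]
[ 0.1     0.      0.1    -0.003   0.0815  0.1193]
```

View pics/w1.png

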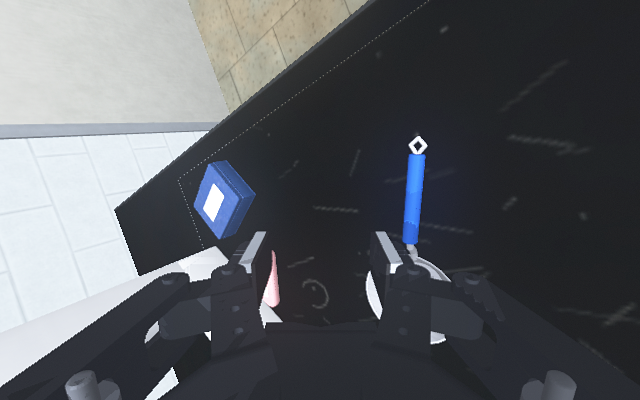

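The wrist view shows the blue handle centred at (413,198), which gives (0.523, -0.302). This agrees with the top and scene views.

Request:
play_rows(
  plan=[0, 0, 0, -0.003, 0.081, 0, 0.6, 0, 0, 0, -0.003, 0.081, 0, 0.6, 0, 0, 0, -0.003, 0.081, 0.06, 0.6, 0, 0, 0, -0.003, 0.081, 0.06, 0.6, 0, 0, 0, -0.003, 0.081, 0.095, 0.6, 0, 0, 0, -0.003, 0.081, 0.12, 0.6, 0, 0, 0, -0.003, 0.081, 0.12, 0.6, 0, 0, 0, -0.003, 0.081, 0.12, 0.6, 0, 0, 0, -0.003, 0.081, 0.12, 0, 0, 0, 0, -0.003, 0.081, 0.12, 0, 0, 0, 0, -0.003, 0.081, 0.12, 0, 0, 0, 0, -0.003, 0.081, 0.12, 0, 0, 0, 0, -0.003, 0.081, 0.12, 0, 0, 0, 0, -0.003, 0.081, 0.12, 0],
  squeeze=100,
)

```text
clock: 4.4
position: [0.5211, -0.3052, 0.0505]
ee_rot: [0.209, 0.931, -0.293, -0.066]
ft_force: [-1.3, 2.0, 1.9]
grip_width: 0.129
grasp_force: 97.7
```

```bash
python3 - <<'E'
from h import *
R0,p0=now()
print(row(R0,p0,-25.4,35,(.523,-.302,.165)))
print(row(R0,p0,-13.7,35,(.472,-.003,.165)))
E
```

```text
[ 0.     -0.      0.     -0.0003 -0.0626 -0.091 ]
[ 0.     -6.7    -9.5     0.1733  0.141  -0.2332]
```

Request:
play_rows(
  plan=[0, 0, 0, 0, -0.008, -0.012, 0, 0, 0, 0, 0, -0.023, -0.033, 0, 0, 0, 0, 0, -0.04, -0.058, 0, 0, 0, 0, 0, -0.055, -0.08, 0, 0, 0, 0, 0, -0.0626, -0.091, 0, 0, -0.3, -0.5, 0.008, -0.053, -0.098, 0, 0, -0.8, -1.2, 0.022, -0.037, -0.109, 0, 0, -1.5, -2.1, 0.039, -0.017, -0.123, 0, 0, -2.2, -3.1, 0.057, 0.004, -0.138, 0, 0, -2.9, -4.1, 0.075, 0.025, -0.153, 0, 0, -3.6, -5.1, 0.093, 0.047, -0.167, 0, 0, -4.3, -6.1, 0.111, 0.068, -0.182, 0, 0, -5, -7.1, 0.129, 0.089, -0.197, 0, 0, -5.7, -8.1, 0.147, 0.11, -0.212, 0, 0, -6.3, -8.9, 0.161, 0.127, -0.223, 0, 0, -6.6, -9.3, 0.169, 0.136, -0.23, 0, 0, -6.7, -9.5, 0.1733, 0.141, -0.2332, 0, 0, -6.7, -9.5, 0.1733, 0.141, -0.2332, 0, 0, -6.7, -9.5, 0.1733, 0.141, -0.2332, 0],
  squeeze=100,
)

```text
clock: 6.78
position: [0.4713, -0.007, 0.1609]
ee_rot: [0.115, 0.947, -0.298, -0.036]
ft_force: [0.2, -0.1, -2.3]
grip_width: 0.128
grasp_force: 97.7
```

```bash
python3 - <<'E'
from h import *
a=viewer.camera('scene')[60:300,150:450,::-1];b=viewer.camera('top')[110:290,170:420,::-1]
a=cv2.resize(a,None,fx=1.3,fy=1.3,interpolation=3);b=cv2.resize(b,(390,281),interpolation=3);a=cv2.resize(a,(390,312))
cv2.imwrite('pics/p2.png',cv2.resize(np.vstack([a,b]),(390,593)))
R0,p0=now();print(p0)
for t,z in((0,.165),(20,.155),(35,.145),(50,.14),(58,.136),(65,.131),(72,.127),(78,.125)):
    print(t,row(R0,p0,-13.7,35-t,(.472,-.003,z)))
E
```

```text
[ 0.4713 -0.0068  0.1609]
0 [ 0.     -0.1    -0.1     0.0002  0.0008 -0.0006]
20 [-20.      -0.      -0.1      0.0002   0.0083   0.0073]
35 [-35.      -0.      -0.2      0.0002   0.0152   0.0149]
50 [-50.       0.      -0.2      0.0003   0.019    0.0181]
58 [-58.       0.      -0.2      0.0003   0.0217   0.0209]
65 [-65.       0.      -0.2      0.0003   0.0249   0.0244]
72 [-72.       0.      -0.2      0.0003   0.0274   0.0271]
78 [-78.       0.      -0.2      0.0003   0.0287   0.0283]
```

View pics/p2.png

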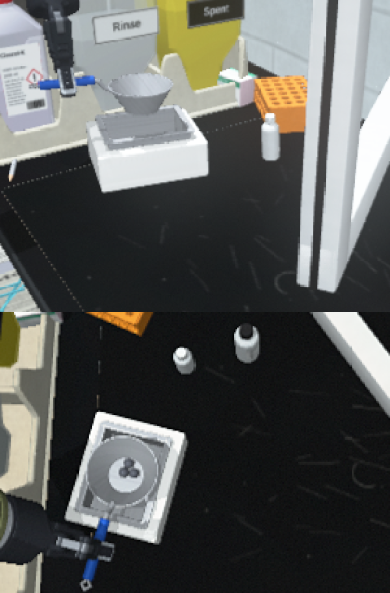

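The upper panel shows the cup held level over the bath with the balls inside. The rim centre is near (258,125) in the scene view and (248,213) in the top view. I'll check for sag before tipping.

```bash
python3 - <<'E'
from h import *
P=[];u=[]
for n,uv in(('scene',(258,125)),('top',(248.2,213.2))):
    m=viewer.camera_model(n);K=np.array([[m['fx'],0,m['cx']],[0,m['fy'],m['cy']],[0,0,1]]);P.append(K@np.c_[m['R'],m['t']]);u.append(np.array(uv,float).reshape(2,1))
X=cv2.triangulatePoints(P[0],P[1],u[0],u[1]);X=(X[:3]/X[3]).ravel();print(X)
for z in(.14,.15):
  for Q in P:
    v=Q@[.579,-.029,z,1];print(v[:2]/v[2])
E
```

```text
[ 0.5737 -0.0328  0.1504]
[259.2961 128.888 ]
[247.6932 210.6252]
[258.9537 124.1122]
[246.8529 209.914 ]
```

Request:
play_rows(
  plan=[-5, 0, 0, 0, 0.002, 0.002, 0, -12, 0, 0, 0, 0.005, 0.004, 0, -20, 0, 0, 0, 0.0083, 0.0073, 0, -28, 0, 0, 0, 0.012, 0.011, 0, -35, 0, 0, 0, 0.0152, 0.0149, 0, -42, 0, 0, 0, 0.017, 0.0165, 0, -48, 0, 0, 0, 0.0187, 0.0178, 0, -50, 0, 0, 0, 0.019, 0.0181, 0, -52, 0, 0, 0, 0.0197, 0.0188, 0, -54, 0, 0, 0, 0.0203, 0.0195, 0, -56, 0, 0, 0, 0.021, 0.0202, 0, -58, 0, 0, 0, 0.0217, 0.0209, 0, -60, 0, 0, 0, 0.0226, 0.0219, 0, -62.5, 0, 0, 0, 0.0237, 0.0231, 0, -65, 0, 0, 0, 0.0249, 0.0244, 0, -67.5, 0, 0, 0, 0.0258, 0.0254, 0, -70, 0, 0, 0, 0.0266, 0.0263, 0, -72, 0, 0, 0, 0.0274, 0.0271, 0, -75, 0, 0, 0, 0.0281, 0.0277, 0, -78, 0, 0, 0, 0.0287, 0.0283, 0],
  squeeze=100,
)

```text
clock: 9.38
position: [0.4729, 0.0004, 0.1212]
ee_rot: [0.112, 0.923, 0.365, 0.044]
ft_force: [0.2, 0.2, -2.0]
grip_width: 0.133
grasp_force: 97.8
```

```bash
python3 - <<'E'
from h import *
a=viewer.camera('scene')[80:240,170:350,::-1];b=viewer.camera('top')[160:280,190:325,::-1]
f=lambda x:cv2.resize(x,(390,295),interpolation=3)
cv2.imwrite('pics/p3.png',np.vstack([f(a),f(b)]))
R0,p0=now();print(p0,np.linalg.norm(R0-tool(-13.7,-43)),status.get_obs()['ft_force'])
E
```

```text
[ 0.4725 -0.0003  0.1204] 0.005023512026222953 [ 0.1106  0.5315 -1.3527]
```

View pics/p3.png

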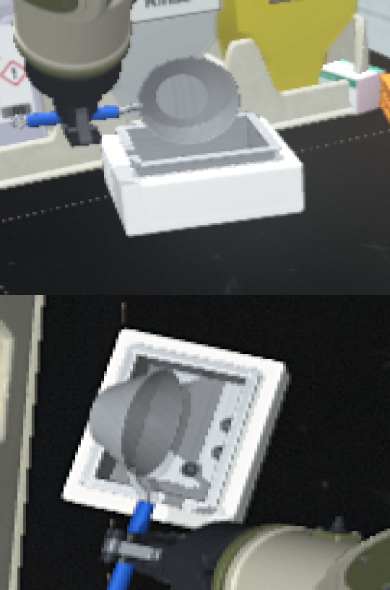

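The lower panel shows all three dark balls on the well floor at about (190,468), (215,452) and (225,425). The cup is empty and tipped with its lip in the well.

```bash
python3 - <<'E'
from h import *
R0,p0=now()
for l,a,g in((-43,-13.7,(.472,-.003,.18)),(35,-13.7,(.472,-.003,.18)),(35,-25.4,(.52,-.29,.15)),(35,-25.4,(.52,-.29,.057)),(35,-25.4,(.52,-.29,.055))):print(row(R0,p0,a,l,g))
E
```

```text
[-0.      0.1    -0.2    -0.0001  0.0387 -0.0405]
[78.     -0.1    -0.2    -0.0001  0.0338 -0.0445]
[77.7    -0.9    12.4    -0.1151 -0.1819 -0.2047]
[77.7    -0.9    12.4    -0.1152 -0.2453 -0.1367]
[77.7    -0.9    12.4    -0.1152 -0.2467 -0.1352]
```

Request:
play_rows(
  plan=[0, 0, 0, 0, 0.01, -0.01, 0, 0, 0, 0, 0, 0.025, -0.027, 0, 0, 0, 0, 0, 0.0387, -0.0405, 0, 10, 0, 0, 0, 0.038, -0.041, 0, 20, 0, 0, 0, 0.037, -0.042, 0, 30, 0, 0, 0, 0.0365, -0.042, 0, 40, 0, 0, 0, 0.036, -0.043, 0, 50, 0, 0, 0, 0.035, -0.043, 0, 60, 0, 0, 0, 0.035, -0.044, 0, 70, 0, 0, 0, 0.034, -0.0445, 0, 78, 0, 0, 0, 0.034, -0.0445, 0, 78, 0, 3, -0.03, -0.02, -0.085, 0, 78, -0.3, 6, -0.055, -0.074, -0.125, 0, 77.8, -0.6, 9, -0.085, -0.128, -0.165, 0, 77.7, -0.9, 12.4, -0.115, -0.182, -0.205, 0, 77.7, -0.9, 12.4, -0.115, -0.182, -0.205, 0, 77.7, -0.9, 12.4, -0.115, -0.182, -0.205, 0],
  squeeze=100,
)

```text
clock: 11.6
position: [0.5195, -0.2951, 0.1488]
ee_rot: [0.212, 0.93, -0.294, -0.064]
ft_force: [0.2, 0.5, -1.2]
grip_width: 0.127
grasp_force: 97.9
```

```bash
python3 - <<'E'
from h import *
R0,p0=now();print(p0,np.linalg.norm(R0-tool(-25.4,35)),status.get_obs()['ft_force'])
for z in (.075,.06,.056,.054):print(row(R0,p0,-25.4,35,(.52,-.29,z)))
E
```

```text
[ 0.5195 -0.2951  0.1488] 0.009254888894442896 [ 0.2474  0.5428 -1.2485]
[-0.      0.2    -0.3     0.0022  0.0463  0.0627]
[-0.      0.2    -0.3     0.0022  0.0549  0.0749]
[-0.      0.2    -0.3     0.0023  0.0572  0.0782]
[-0.      0.2    -0.3     0.0023  0.0584  0.0799]
```

Request:
play_rows(
  plan=[0, 0, 0, 0, 0.015, 0.02, 0, 0, 0, 0, 0, 0.033, 0.045, 0, 0, 0, 0, 0, 0.0463, 0.0627, 0, 0, 0, 0, 0, 0.0525, 0.0715, 0, 0, 0, 0, 0, 0.0555, 0.0758, 0, 0, 0, 0, 0, 0.0565, 0.0772, 0, 0, 0, 0, 0, 0.057, 0.078, 0, 0, 0, 0, 0, 0.057, 0.078, 0, 0, 0, 0, 0, 0.057, 0.078, 0],
  squeeze=100,
)

```text
clock: 12.72
position: [0.5208, -0.2898, 0.0508]
ee_rot: [0.209, 0.931, -0.293, -0.065]
ft_force: [-2.3, -0.1, 1.7]
grip_width: 0.128
grasp_force: 98.2
```

Request:
play_rows(
  plan=[0, 0, 0, 0, 0, 0, 0.2, 0, 0, 0, 0, 0, 0, 0.3, 0, 0, 0, 0, 0, 0, 0.5, 0, 0, 0, 0, 0, 0, 0.6, 0, 0, 0, 0, 0, 0, 0.6, 0, 0, 0, 0, 0, -0.015, 0.6, 0, 0, 0, 0, 0, -0.04, 0.6, 0, 0, 0, 0, 0, -0.08, 0.6, 0, 0, 0, 0, 0, -0.13, 0.6, 0, 0, 0, 0, 0, -0.16, 0.6, 0, 0, 0, 0, 0, -0.16, 0.6, 0, 0, 0, 0, 0, -0.16, 0.6],
  squeeze=20,
)

```text
clock: 14.22
position: [0.5593, -0.2068, 0.1812]
ee_rot: [0.209, 0.931, -0.293, -0.066]
ft_force: [0.9, -0.1, -0.7]
grip_width: 0.602
grasp_force: 0.0
```

```bash
python3 - <<'E'
from h import *
a=viewer.camera('scene')[100:300,200:450,::-1];b=viewer.camera('top')[100:290,190:427,::-1]
f=lambda x:cv2.resize(x,(370,296),interpolation=3)
cv2.imwrite('pics/p4.png',np.vstack([f(a),f(b)]))
E
```

```text
(no output)
```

View pics/p4.png

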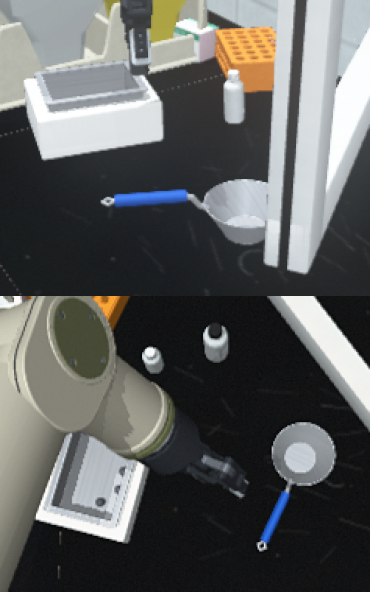

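The cup stands upright, empty and released at (300,455). The balls are in the well at about (100,502) and (118,475), the bottles are unmoved, and the arm is clear.

```bash
python3 -c "
from workcell import manip
print(manip.hand_in())"
```

```text
the job is handed in; nothing more can be done
None
```

I tipped all three balls into the well, set the empty cup down upright on the bench and let go, left both bottles where they were, and handed the job in at about 14 s; the hand-in returned no verdict.

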